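Set the bench lamp over the bearing

ROBOT

A 6-joint arm with a two-finger parallel gripper is mounted at the origin on the work surface. World frame = base frame: x ahead of the robot, y to its left, z up, the work surface at z = 0. Lengths are in m, angles in degrees, forces in N, time in s.
With the tool pointing down it reaches from about 0.4 to 0.825 m from the base axis. Payload 7 kg.
Tool frame: the origin (TCP) lies midway between the tips of the shut fingers; the grasp point (between the pads) lies 19 mm behind it; z points along the fingers, y is the line along which they close (so a half turn about z gives the same grasp; the last joint's range is limited). The gripper opens to 88 mm and grips with 3 to 60 N. Pads are 19 mm wide; open, the fingers measure 130 mm over their backs; the gripper's body (78 mm by 193 mm) begins 47 mm behind the grasp point.
Start: joints at [-55.113, 20.546, 0.682, 0, -70.136, -16.507], TCP at [0.213, -0.641, 0.191] pointing down, gripper open.
Joint ranges: [-176.03, 176.03], [-82.01, 121.73], [-58.28, 71.71], [-173.87, 95.51], [-174.79, -0.11], [-173.66, 173.66]. Speed limits (degrees/s): [136.94, 136.94, 172.46, 180, 180, 180].

INTERFACE

Orientations are given as [roll, pitch, yaw] about the fixed x, y, z axes, in that order (R = Rz(yaw) Ry(pitch) Rx(roll)).
In Python, from plant import ctrl gives the robot as it stands. The module is installed in compiled form; this text tells all that it offers.
- The arm moves only by the tool play_rows, never from a script. Its argument "commands" is a list that holds one entry, the list of rows, each a list of 7 numbers: the turn, a rotation vector about the tool's x, y, z in rad, then the shift along the tool's x, y, z in cm, then the finger opening in cm, from 0 to 8.76. In form: [[[ax, ay, az, x, y, z, grip], ...]]. A call has 1 to 8 rows; each row is the pose to reach, as a shift and turn from the pose commanded when the call began, along the tool's axes at that moment; what a row does not reach only later rows make up. A row lasts 1/12 s, in which the tool goes at most 41.7 mm and 7.16 degrees, less where a joint would pass 70% of its speed; a pose out of reach is approached as far as the arm can. A call with a gripper value outside its range is refused whole. The fingers move at their own pace and stop on an object; the grip force is fixed at half the most. Time passes only in rows, so rows that repeat a pose let the fingers close. It gives the time, the measured TCP pose, the force, the opening and the grip force at its end, in the units of the state.
- ctrl.get_obs(): the state, without advancing time (a new reading comes with each control period).
- ctrl.snapshot(name): name is "scene" or "top" or "wrist"; returns a dict with "color" (400x640x3 uint8, red, green, blue), "camera_matrix" (3x3 intrinsics, pixels), "origin" and "rotation" of the camera in the world; the wrist camera has in their place "hand_eye" (4x4, takes a point from camera to tool coordinates, whose origin is the TCP and whose axes are the flange's). Camera axes: x right, y down, z forward; pixel columns grow to the right and rows downward; lengths in m; the calibration is good to about 2 mm. A picture is of the moment at which its call begins: read the wrist's pose just before it. There is no depth.
- ctrl.close_job(): hands the job in; it is judged then, once.
Trained networks look in a picture, given as the dict that the camera call returned (one of the last four; its "shot" number tells which), for a name from the list of things; names that differ only in an ending like _2 or _b are one class to them, and where a whole thing is asked for, a point or a joint stands for the part that bears it (a point fixed in the world has none). Each returns a list of dicts, best first, with "conf" (0 to 1); they miss things now and then, are a little off and sometimes report something else, mostly with a low value. They report only what shows in the picture. A call takes as long as a camera call. They do not tell look-alikes from the thing itself.
- ctrl.find_in(picture, name): "bbox" ([left, top, width, height] in pixels, round what is visible of it).
The state is a dict: "clock": time; "joint_pos": joint angles; "qvel": joint speeds; "tau": joint torques, N m; "tool_pos": TCP position; "orientation": TCP orientation; "force": force on the tool from outside, world axes, zero at the start; "moment": the same for the moment, N m; "opening": finger opening in m; "gripper_force": force on a finger pad.
Only numpy, scipy, OpenCV 4.12 (cv2) and the standard library are available. Lean on these libraries where they do the work, as an engineer would, in place of code of your own. Each camera call takes 0.05 s, during which the arm holds its last target. There are 200 camera calls.

TASK

Swing the bench lamp round on its post so that its head is right above the square-flanged bearing, and bring the raised head down until it is level with the bench top. Leave the bearing where it lies, and let go of the lamp.

Things in the scene. Friction and masses are not known exactly. Their poses are not given: they have to be found in the camera images.
- lamp_stand: Foot and post of the bench lamp, fixed to the bench: dark steel disc 96 mm across, post 28 mm across. Origin: centre of the foot's underside; z up. The head swivels about this z axis, up to 92 degrees either side of the stand's x axis; its level tilt hinge crosses that axis 155 mm above the origin. Both joints are stiff and stay where left: at the grab bar 1.2 N swivels, 2 to 5 N tilts.
- lamp_bar (a point): Middle of the lamp's grab bar: round steel, 12 mm thick, 90 mm long, the far side of a U-shaped bow on the head's free end, 215 mm from the tilt hinge. The bow is open 78 mm wide and 54 mm from bar to head. Head: flat black box 120 x 100 x 20 mm, lamp face below. Axes move with the head: x outwards from hinge to bar, y along the bar, z out of the head's top (up when level).
- lamp_tilt (a joint): Tilt of the lamp head in rad: 0 = level, positive = free end raised (it starts raised by 0.5 to 0.85), negative = drooping. It can go past level, from -0.55 to 1.1.
- bearing: Square-flanged bearing, steel, loose on the bench: flat flange 60 x 60 x 10 mm with a round hub 44 mm across, 28 mm high in all. Origin: centre of its underside, z up. It lies 125 to 175 mm from the post's axis. Next to it, not wanted, a round belt pulley (60 mm across, 34 high) and a round oil filter (54 mm across, 57 high); which of the three lies where changes.
Mind the look-alikes: they are no part of the job. Leave any blue or purple look-alike of the bearing alone.

How it is judged (in metres and radians):
At the end, for the whole second after the job is handed in: The lamp head points over the bearing (the bearing's centre is within 25 mm of the head's long centre line, on the head's side of the grab bar), the head is level within 0.19 rad (about 11 degrees) and at rest, and the bearing is within 20 mm of where it lay at the start (y of bearing in the frame of lamp_bar between -0.025 and 0.025 m and x of bearing in the frame of lamp_bar below 0 m and value of joint lamp_tilt between -0.19 and 0.19 rad and velocity of joint lamp_tilt between -0.05 and 0.05 rad/s and distance of bearing from where it was at the start of the episode below 0.02 m); the robot touches nothing.
It also fails if it takes over 38 s, if anything falls off the work surface, if the arm or the gripper's body presses on something with over 40 N, if the wrist force passes 120 N, or if a joint passes its speed limit or range.

## Working session

There is one attempt and no reset: what is moved stays moved. The work goes in short steps, Python scripts to look and compute and a tool call to move; the robot and the scene stay as the last step left them, time stands still between calls to the robot, and variables do not carry over. Pictures are saved under pics/ and viewed, at most 10 in all, crops included, and the job is handed in when it is done.

Besides the shell and the picture viewer there is one more tool, called after ">>>" as name([rows], argument=value, ...), one row to a line, values as JSON. play_rows: Moves the arm, as the interface text tells. Its arguments: {"type":"object","properties":{"commands":{"type":"array","items":{"type":"array","items":{"type":"array","items":{"type":"number"}}}}},"required":["commands"]}

```bash
mkdir -p pics; cat > h.py <<'E'
import numpy as np, cv2
from plant import ctrl
def cast(p,u,v,z):
    K=p["camera_matrix"];R=np.array(p["rotation"]);o=np.array(p["origin"])
    d=R@np.linalg.solve(np.array(K),[u,v,1]);return o+d*(z-o[2])/d[2]
def proj(p,X):
    c=np.array(p["rotation"]).T@(np.array(X)-np.array(p["origin"]));q=np.array(p["camera_matrix"])@c;return q[:2]/q[2]
def save(p,n): cv2.imwrite("pics/"+n+".png",p["color"][:,:,::-1])
E
python3 - <<'E'
from h import *
import pickle
np.set_printoptions(precision=3,suppress=True)
print(ctrl.get_obs())
P={}
for c in("top","scene"):
    p=ctrl.snapshot(c);save(p,c);P[c]=p
    print(c,p["origin"],p["rotation"],p["camera_matrix"])
    for n in("lamp_stand","lamp_bar","bearing"):
        for d in ctrl.find_in(p,n)[:4]:
            b=d["bbox"];print(n,b,round(d["conf"],2),cast(p,b[0]+b[2]/2,b[1]+b[3]/2,0.02))
pickle.dump(P,open("P.pkl","wb"))
cv2.imwrite("pics/both.png",cv2.resize(np.vstack([P["top"]["color"],P["scene"]["color"]])[:,:,::-1],(480,600)))
E
```

```text
{'clock': 0.0, 'joint_pos': array([-55.112,  20.591,   0.634,  -0.019, -70.134, -16.507]), 'qvel': array([ 0.031,  0.062, -0.029, -0.022, -0.004,  0.015]), 'tau': array([  0.001, -58.272,  29.308,   6.998,   0.007,  -0.   ]), 'tool_pos': array([ 0.213, -0.64 ,  0.191]), 'orientation': array([ 179.907,   -0.009, -161.626]), 'force': array([-0.603, -0.727, -0.516]), 'moment': array([-0.008, -0.03 ,  0.001]), 'gripper_force': 0.0, 'opening': 0.08752754391138359}
top [ 0.436 -0.094  1.031] [-171.973    1.401  -90.848] [[488.087   0.    315.434]
 [  0.    488.087 202.364]
 [  0.      0.      1.   ]]Traceback (most recent call last):
  File "<stdin>", line 11, in <module>
  File "h.py", line 5, in cast
    d=R@np.linalg.solve(np.array(K),[u,v,1]);return o+d*(z-o[2])/d[2]
                                                                 ~^^^
IndexError: invalid index to scalar variable.
```

View pics/top.png

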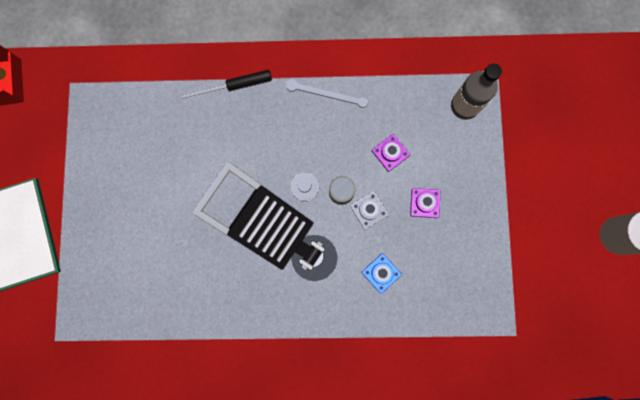

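The top view shows these candidates for the bearing: grey square flange (370,210), purple (391,151) and (426,202), blue (382,273), round pulley (305,187) and round filter (341,189). I choose the grey one at (370,210). The lamp post is at about (315,258), with its head pointing to the upper left and the bar at about (212,190).

```bash
cat >> h.py <<'E'
from scipy.spatial.transform import Rotation as Ro
_s=ctrl.snapshot
def snap(n):
    p=_s(n)
    if "rotation" in p: p["R"]=p["rotation"]; p["rotation"]=Ro.from_euler("xyz",p["rotation"],degrees=True).as_matrix()
    return p
E
python3 - <<'E'
from h import *
import pickle
np.set_printoptions(precision=3,suppress=True)
P={}
for c in("top","scene"):
    q=ctrl.snapshot(c);F={n:ctrl.find_in(q,n)[:4] for n in("lamp_stand","lamp_bar","bearing")}
    p=dict(q);p["rotation"]=Ro.from_euler("xyz",q["rotation"],degrees=True).as_matrix();save(p,c);P[c]=p
    print(c,p["origin"],q["rotation"])
    for n in F:
        for d in F[n]:
            b=d["bbox"];print(n,b,round(d["conf"],2),cast(p,b[0]+b[2]/2,b[1]+b[3]/2,0.01))
pickle.dump(P,open("P.pkl","wb"))
p=P["top"]["color"][120:300,180:450,::-1];cv2.imwrite("pics/crop.png",cv2.resize(p,None,fx=2.9,fy=2.9,interpolation=2))
E
```

```text
top [ 0.436 -0.094  1.031] [-171.973    1.401  -90.848]
lamp_stand [194.6, 161.7, 140.9, 121.6] 0.95 [0.539 0.035 0.01 ]
lamp_bar [194.2, 159.8, 126.9, 110.5] 0.85 [0.556 0.051 0.01 ]
lamp_bar [197.4, 162.3, 138.9, 120.6] 0.75 [0.539 0.032 0.01 ]
bearing [408.8, 185.4, 29.5, 33.8] 0.95 [ 0.576 -0.299  0.01 ]
bearing [371.2, 134.6, 39.6, 36.6] 0.89 [ 0.684 -0.234  0.01 ]
bearing [362.3, 252.0, 37.5, 42.4] 0.87 [ 0.43  -0.205  0.01 ]
bearing [350.0, 192.3, 36.1, 37.9] 0.76 [ 0.559 -0.182  0.01 ]
scene [1.029 0.003 0.727] [-141.276   -0.34   102.613]
lamp_stand [327.3, 139.9, 135.3, 82.1] 0.88 [0.386 0.026 0.01 ]
lamp_bar [346.0, 141.9, 121.1, 48.1] 0.58 [0.331 0.048 0.01 ]
bearing [225.7, 256.4, 42.8, 31.1] 0.93 [ 0.689 -0.232  0.01 ]
bearing [276.9, 166.7, 35.4, 26.3] 0.72 [ 0.435 -0.205  0.01 ]
bearing [272.8, 213.5, 27.8, 28.4] 0.64 [ 0.57  -0.185  0.01 ]
```

View pics/crop.png

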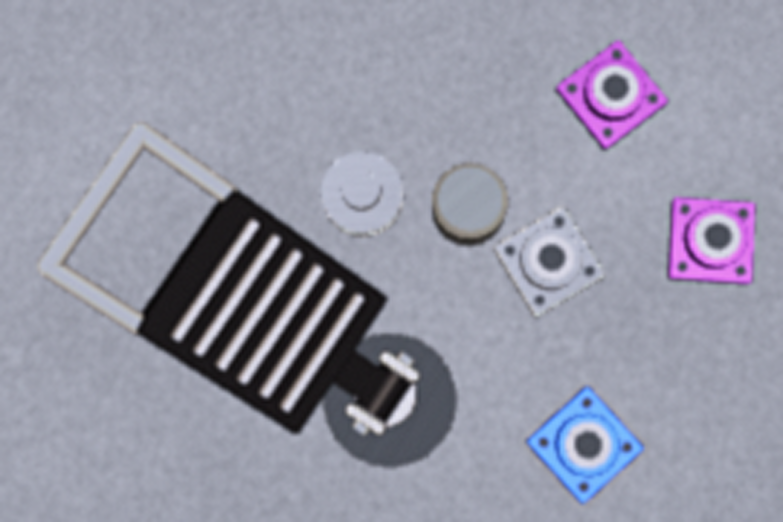

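View pics/scene.png

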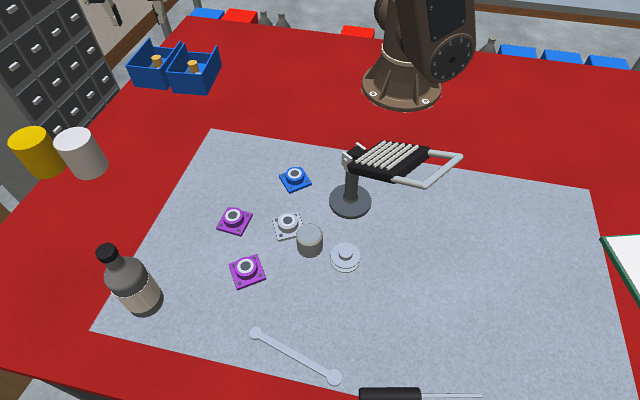

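The crop confirms the grey square flange at (370,210) top and (288,224) scene. The bar's middle is at (212,189) top and (443,171) scene, and the foot's centre is at (314.5,258) top and (350,201) scene.

```bash
cat > fit.py <<'E'
from h import *
import pickle
from scipy.optimize import least_squares
def bar(f,s,t,y=0,r=.215):
    return np.array([f[0],f[1],.155])+r*np.array([np.cos(t)*np.cos(s),np.cos(t)*np.sin(s),np.sin(t)])+y*np.array([-np.sin(s),np.cos(s),0])
E
python3 - <<'E'
from fit import *
np.set_printoptions(precision=3,suppress=True)
P=pickle.load(open("P.pkl","rb"));T,S=P["top"],P["scene"]
b1=cast(T,369.7,210.3,.008);b2=cast(S,288,226,.008);print("bearing",b1,b2)
print("foot",cast(T,314.5,258,.005),cast(S,350,201,.005))
c=lambda u,v:(180+u/2.9,120+v/2.9)
# bar centreline ends near corners, y=+-.045 
obs=[(T,(314.5,258),'f'),(S,(350,201),'f'),(T,c(92,198),0),(S,(443,171),0),(T,c(142,131),.04),(T,c(46,264),-.04)]
def res(x):
    f,s,t=x[:2],x[2],x[3];r=[]
    for p,uv,k in obs:
        X=[f[0],f[1],.005] if k=='f' else bar(f,s,t,-k)
        r+=list(proj(p,X)-uv)
    return r
q=least_squares(res,[.45,-.06,1.0,.7]);x=q.x;print(x,np.degrees(x[2]),np.array(q.fun).round(1))
f=x[:2];print("bar",bar(f,x[2],x[3]),"ends",bar(f,x[2],x[3],.045),bar(f,x[2],x[3],-.045))
d=b1[:2]-f;g=np.arctan2(d[1],d[0]);print("goal",g,np.degrees(g),np.hypot(*d),bar(f,g,0))
E
```

```text
bearing [ 0.562 -0.186  0.008] [ 0.564 -0.184  0.008]
foot [ 0.464 -0.068  0.005] [ 0.464 -0.066  0.005]
[ 0.464 -0.066  0.967  0.505] 55.407123015637005 [-0.8 -0.4  0.2  0.1  0.7 -0.1 -0.3 -0.2 -2.3  2.7  2.1 -2.4]
bar [0.571 0.089 0.259] ends [0.534 0.114 0.259] [0.608 0.063 0.259]
goal -0.8880048656540895 -50.878930989061004 0.15407723349432298 [ 0.6   -0.233  0.155]
```

```bash
cat >> h.py <<'E'
def rows(targets):
    "targets: list of (x,y,z,yaw_deg) tool-down; prints rows relative to present pose"
    o=ctrl.get_obs();R0=Ro.from_euler("xyz",o["orientation"],degrees=True);p0=np.array(o["tool_pos"])
    print("t",o["clock"],p0,o["orientation"],"q",o["joint_pos"])
    for x,y,z,w in targets:
        R1=Ro.from_euler("xyz",[180,0,w],degrees=True)
        print((R0.inv()*R1).as_rotvec().round(3),(R0.inv().apply(np.array([x,y,z])-p0)*100).round(2))
E
python3 - <<'E'
from h import *
np.set_printoptions(precision=3,suppress=True)
rows([(.25,-.58,.29,-150),(.571,.089,.40,-34.6)])
E
```

```text
t 0.55 [ 0.213 -0.641  0.191] [ 179.999   -0.    -161.619] q [-55.113  20.546   0.681   0.    -70.136 -16.506]
[ 0.    -0.    -0.203] [-5.44  4.57 -9.85]
[ 0.     0.    -2.217] [-57.    57.94 -20.85]
```

>>> play_rows([
  [[0,0,-0.2,-5.4,4.6,-9.9,5],[0,0,-0.2,-5.4,4.6,-9.9,5],[0,0,-0.2,-5.4,4.6,-9.9,5],[0,0,-2.217,-57,57.9,-20.9,5],[0,0,-2.217,-57,57.9,-20.9,5],[0,0,-2.217,-57,57.9,-20.9,5],[0,0,-2.217,-57,57.9,-20.9,5],[0,0,-2.217,-57,57.9,-20.9,5]],
])

```text
clock: 1.22
tool_pos: [0.3392, -0.3924, 0.3216]
orientation: [-180.0, 0.0, -114.0]
force: [1.4, 1.1, -0.5]
opening: 0.0502
gripper_force: 0.0
```

```bash
python3 - <<'E'
from h import *
np.set_printoptions(precision=3,suppress=True)
rows([(.571,.089,.36,-34.6)])
E
```

```text
t 1.2167 [ 0.339 -0.392  0.322] [-179.96     0.    -114.016] q [-27.459   2.156  -5.938  -0.003 -81.867   3.444]
[-0.001 -0.    -1.386] [-53.41  -1.59  -3.84]
```

>>> play_rows([
  [[0,0,-1.386,-53.4,-1.6,-3.8,5],[0,0,-1.386,-53.4,-1.6,-3.8,5],[0,0,-1.386,-53.4,-1.6,-3.8,5],[0,0,-1.386,-53.4,-1.6,-3.8,5],[0,0,-1.386,-53.4,-1.6,-3.8,5],[0,0,-1.386,-53.4,-1.6,-3.8,5],[0,0,-1.386,-53.4,-1.6,-3.8,5],[0,0,-1.386,-53.4,-1.6,-3.8,5]],
])

```text
clock: 1.88
tool_pos: [0.4853, -0.0934, 0.3454]
orientation: [-179.9, -0.0, -56.7]
force: [1.1, -0.6, 0.6]
opening: 0.0505
gripper_force: 0.0
```

```bash
python3 - <<'E'
from h import *
np.set_printoptions(precision=3,suppress=True)
rows([(.571,.089,.36,-34.6)])
E
```

```text
t 1.8833 [ 0.485 -0.093  0.345] [-179.926   -0.033  -56.682] q [ 11.943  -0.649  -5.821   0.003 -84.747  21.375]
[-0.001 -0.001 -0.385] [-10.54 -17.18  -1.44]
```

>>> play_rows([
  [[0,0,-0.385,-10.5,-17.2,-1.4,5],[0,0,-0.385,-10.5,-17.2,-1.4,5],[0,0,-0.385,-10.5,-17.2,-1.4,5],[0,0,-0.385,-10.5,-17.2,-1.4,5],[0,0,-0.385,-10.5,-17.2,-1.4,5],[0,0,-0.385,-10.5,-17.2,-1.4,5],[0,0,-0.385,-10.5,-17.2,-1.4,5]],
])

```text
clock: 2.47
tool_pos: [0.5726, 0.088, 0.3577]
orientation: [179.9, 0.1, -34.9]
force: [-0.2, -0.5, -0.6]
opening: 0.0501
gripper_force: 0.0
```

```bash
python3 - <<'E'
from fit import *
np.set_printoptions(precision=3,suppress=True)
o=ctrl.get_obs();p=ctrl.snapshot("wrist");print({k:v for k,v in p.items() if k!="color"})
X=np.array(p["hand_eye"]);R=Ro.from_euler("xyz",o["orientation"],degrees=True).as_matrix()
p=dict(p);p["rotation"]=R@X[:3,:3];p["origin"]=R@X[:3,3]+o["tool_pos"]
im=p["color"][:,:,::-1].copy()
f=[.464,-.066]
for y in(-.045,0,.045):
    u=proj(p,bar(f,.967,.505,y));print(u);cv2.circle(im,tuple(int(v) for v in u),4,(0,255,0),1)
cv2.imwrite("pics/w1.png",im)
rows([(.571,.089,.24,-34.6)])
E
```

```text
{'camera_matrix': array([[342.909,   0.   , 312.909],
       [  0.   , 342.909, 196.612],
       [  0.   ,   0.   ,   1.   ]]), 'hand_eye': array([[ 0.   , -0.955, -0.296,  0.08 ],
       [ 1.   ,  0.   ,  0.   ,  0.   ],
       [-0.   , -0.296,  0.955, -0.192],
       [ 0.   ,  0.   ,  0.   ,  1.   ]]), 'shot': 4}
[312.25  136.029]
[312.504 187.516]
[312.737 234.642]
t 2.5167 [0.572 0.087 0.358] [179.946   0.027 -34.918] q [ 27.979   7.974   5.098   0.001 -87.184  27.102]
[ 0.001  0.    -0.006] [-0.22 -0.12 11.82]
```

View pics/w1.png

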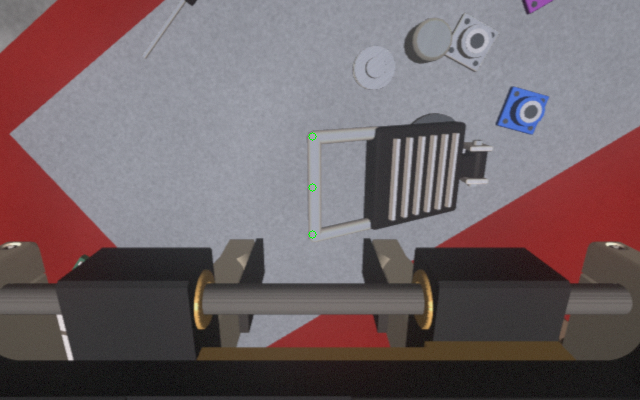

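The predicted bar points (312,136), (312,187) and (312,235) fall on the real bar, so the fit holds and I can descend over it.

>>> play_rows([
  [[0,0,0,-0.2,-0.1,3,5],[0,0,0,-0.2,-0.1,6,5],[0,0,0,-0.2,-0.1,8,5],[0,0,0,-0.2,-0.1,9.5,5],[0,0,0,-0.2,-0.1,10.7,5],[0,0,0,-0.2,-0.1,11.6,5],[0,0,0,-0.2,-0.1,11.8,5],[0,0,0,-0.2,-0.1,11.8,5]],
])

```text
clock: 3.18
tool_pos: [0.5709, 0.0873, 0.2408]
orientation: [180.0, 0.0, -35.0]
force: [-0.2, 1.3, 0.7]
opening: 0.0499
gripper_force: 0.0
```

>>> play_rows([
  [[0,0,0,0,0,0,3.5],[0,0,0,0,0,0,2.5],[0,0,0,0,0,0,1.5],[0,0,0,0,0,0,0.8],[0,0,0,0,0,0,0.8],[0,0,0,0,0,0,0.8]],
])

```text
clock: 3.68
tool_pos: [0.5712, 0.0882, 0.2408]
orientation: [-180.0, -0.0, -35.0]
force: [0.4, 0.3, -0.2]
opening: 0.0157
gripper_force: 0.0
```

```bash
cat >> fit.py <<'E'
def arc(S,T,f=(.464,-.066)):
    "rows for swivels S (deg), tilts T: gripped at the bar"
    rows([tuple(bar(f,np.radians(s),t)-[0,0,.019])+(s-90,) for s,t in zip(S,T)])
E
python3 - <<'E'
from fit import *
np.set_printoptions(precision=3,suppress=True)
o=ctrl.get_obs();print(o["opening"],o["gripper_force"],o["force"])
arc(np.arange(55.4,12,-5),[.505]*9)
E
```

```text
0.01571427125624893 0.0 [ 0.381  0.256 -0.164]
t 3.6833 [0.571 0.088 0.241] [-179.987   -0.008  -34.992] q [ 28.157   9.806  -7.466   0.002 -72.713  26.85 ]
[-0.    -0.    -0.007] [-0.07 -0.03  0.08]
[-0.   -0.    0.08] [1.57 0.03 0.08]
[-0.    -0.     0.168] [3.2  0.23 0.08]
[-0.    -0.     0.255] [4.8  0.57 0.08]
[-0.    -0.     0.342] [6.37 1.06 0.08]
[-0.    -0.     0.429] [7.89 1.68 0.08]
[-0.    -0.     0.517] [9.35 2.42 0.08]
[-0.    -0.     0.604] [10.74  3.3   0.08]
[-0.    -0.     0.691] [12.05  4.29  0.08]
```

>>> play_rows([
  [[0,0,0,0,0,0,0.5],[0,0,0,0,0,0,0.5],[0,0,0,0,0,0,0.5],[0,0,0,0,0,0,0.5]],
])

```text
clock: 4.02
tool_pos: [0.5712, 0.0882, 0.2406]
orientation: [180.0, 0.0, -35.0]
force: [0.8, -0.2, -0.9]
opening: 0.0054
gripper_force: 0.0
```

>>> play_rows([
  [[0,0,0.03,0.6,0,0,0.5],[0,0,0.08,1.5,0.06,0,0.5],[0,0,0.14,2.6,0.18,0,0.5],[0,0,0.21,3.9,0.41,0,0.5],[0,0,0.29,5.4,0.79,0,0.5],[0,0,0.37,6.8,1.28,0,0.5],[0,0,0.45,8.2,1.88,0,0.5],[0,0,0.52,9.35,2.49,0,0.5]],
])

```text
clock: 4.68
tool_pos: [0.6344, 0.0131, 0.2404]
orientation: [180.0, -0.0, -65.1]
force: [0.6, 0.2, -0.2]
opening: 0.0051
gripper_force: 0.0
```

```bash
python3 - <<'E'
from fit import *
np.set_printoptions(precision=3,suppress=True)
o=ctrl.get_obs();print(o["opening"],o["gripper_force"],o["force"],o["moment"])
arc([25,20,15,10,5,0,-5,-10,-15],[.505]*9)
E
```

```text
0.005124059740287809 0.0 [ 0.581  0.239 -0.179] [ 0.018  0.15  -0.037]
t 4.6833 [0.634 0.013 0.24 ] [179.98   -0.007 -65.119] q [ 18.786  15.294  -0.428   0.01  -74.297   6.093]
[ 0.    -0.    -0.002] [-0.03 -0.03  0.03]
[ 0.    -0.     0.085] [1.61 0.04 0.03]
[ 0.    -0.     0.172] [3.24 0.25 0.03]
[ 0.   -0.    0.26] [4.84 0.6  0.03]
[ 0.    -0.     0.347] [6.41 1.09 0.04]
[ 0.    -0.     0.434] [7.93 1.72 0.04]
[ 0.    -0.     0.522] [9.38 2.47 0.04]
[ 0.    -0.     0.609] [10.77  3.35  0.04]
[ 0.    -0.     0.696] [12.07  4.35  0.04]
```

The fingers closed to 5 mm, so they missed the 12 mm bar. I'll look.

```bash
python3 - <<'E'
from h import *
import pickle
a=snap("top");b=snap("scene");pickle.dump({"top":a,"scene":b},open("P2.pkl","wb"))
A=cv2.resize(a["color"][110:310,150:470],(800,500))[:300*2];B=cv2.resize(b["color"][100:300,200:520],(800,500))
cv2.imwrite("pics/m.png",np.vstack([cv2.resize(a["color"][130:300,180:400],(700,300*541//541)),cv2.resize(b["color"][60:260,240:500],(700,300))])[:,:,::-1])
E
```

```text
(no output)
```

View pics/m.png

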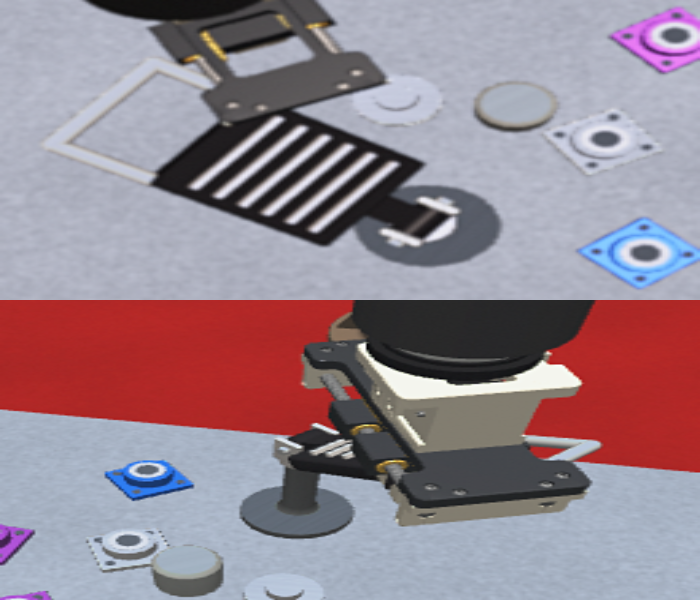

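```bash
python3 - <<'E'
from fit import *
np.set_printoptions(precision=4,suppress=True)
P=pickle.load(open("P2.pkl","rb"));T,S=P["top"],P["scene"]
W=dict(camera_matrix=np.array([[342.909,0,312.909],[0,342.909,196.612],[0,0,1]]))
R=Ro.from_euler("xyz",[179.946,.027,-34.918],degrees=True).as_matrix()
X=np.array([[0,-.955,-.296,.08],[1,0,0,0],[0,-.296,.955,-.192]])
W["rotation"]=R@X[:,:3];W["origin"]=R@X[:,3]+[.572,.087,.358]
def tri(obs):
    q=least_squares(lambda x:np.concatenate([proj(p,x)-uv for p,uv in obs]),[.55,.05,.25]);return q.x,q.fun.round(1)
c=lambda u,v:(180+u/2.9,120+v/2.9)
far,near=c(142,131),c(46,264)  # top: bar ends (larger x, smaller x)
print("TW far",tri([(T,far),(W,(314,136))])); print("TW near",tri([(T,near),(W,(313,236))]))
print("TS far?",tri([(T,far),(S,(425,186))]),"near",tri([(T,near),(S,(460,155))]))
print("mid TS",tri([(T,c(94,198)),(S,(443,171))]),"TSW",tri([(T,c(94,198)),(S,(443,171)),(W,(314,187))]))
im=S["color"]
cv2.imwrite("pics/s2.png",cv2.resize(im[120:220,320:480,::-1],None,fx=5,fy=5,interpolation=2))
E
```

```text
TW far (array([0.6074, 0.0611, 0.2647]), array([ 0.1, -0. , -0. ,  0.1]))
TW near (array([0.534 , 0.1134, 0.2636]), array([ 0.2, -0. , -0.1,  0.1]))
TS far? (array([0.6087, 0.0633, 0.2585]), array([-0.5,  0. , -0.4, -0. ])) near (array([0.5341, 0.1139, 0.2631]), array([ 0., -0.,  0., -0.]))
mid TS (array([0.5712, 0.0892, 0.2586]), array([-0.1,  0. , -0.1,  0. ])) TSW (array([0.5705, 0.0878, 0.2586]), array([ 0.7,  0.4, -1. , -0.5, -1. ,  0.3]))
```

View pics/s2.png

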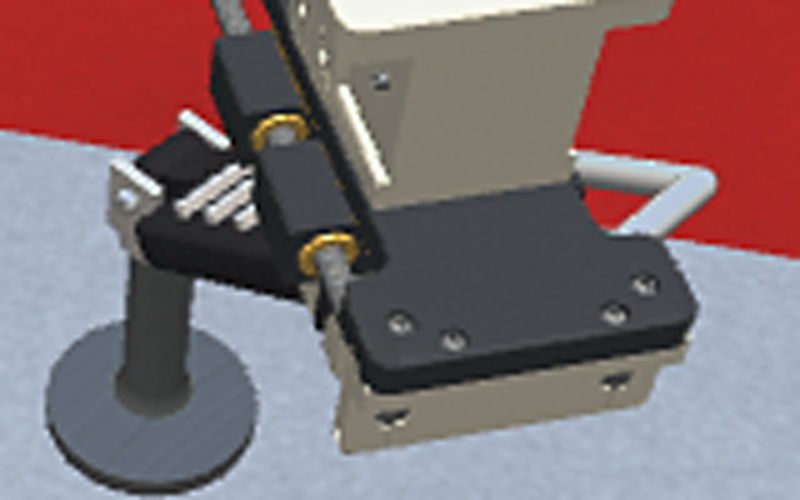

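```bash
python3 - <<'E'
from fit import *
np.set_printoptions(precision=3,suppress=True)
P=pickle.load(open("P2.pkl","rb"));T,S=P["top"],P["scene"]
o=ctrl.get_obs();p=np.array(o["tool_pos"])
for dz in(0,.019,.066,.15): print(dz,(proj(S,p+[0,0,dz])-[320,120])*5,proj(T,p+[0,0,dz]))
p=ctrl.snapshot("wrist");R=Ro.from_euler("xyz",o["orientation"],degrees=True).as_matrix()
cv2.imwrite("pics/w2.png",p["color"][:,:,::-1])
E
```

```text
0 [338.41  402.304] [261.296 151.968]
0.019 [346.169 363.188] [259.729 149.146]
0.066 [367.103 257.661] [255.514 141.554]
0.15 [412.121  30.727] [246.512 125.34 ]
```

View pics/w2.png

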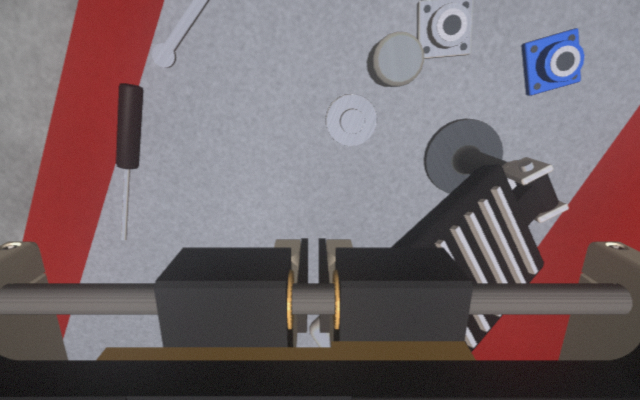

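```bash
python3 - <<'E'
import cv2,numpy as np
a=cv2.imread("pics/w1.png")[215:365,200:430];b=cv2.imread("pics/w2.png")[215:365,240:400]
s=cv2.imread("pics/s2.png")[200:480,200:480]
A=cv2.resize(a,(460,300),interpolation=2);B=cv2.resize(b,(320,300),interpolation=2)
o=np.zeros((600,790,3),np.uint8);o[:300,:460]=A;o[:300,465:785]=B;o[305:585,:280]=s
cv2.imwrite("pics/f.png",o)
E
```

```text
(no output)
```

View pics/f.png

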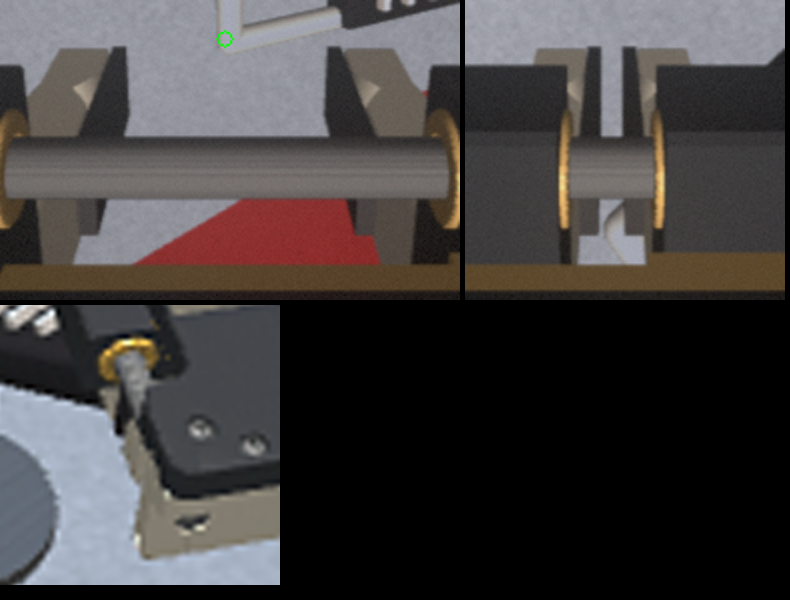

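The crop shows the real fingertips (pad edge rows 238–275, gap 98.5 px at 50 mm) lie about 36 mm short of the reported TCP. So the fingers passed above the bar and the lamp has not moved. I'll go back, open and descend 36 mm deeper.

```bash
python3 - <<'E'
from fit import *
np.set_printoptions(precision=3,suppress=True)
rows([(.571,.0885,.25,-34.6),(.571,.0885,.206,-34.6)])
E
```

```text
t 4.8333 [0.634 0.013 0.24 ] [179.959   0.002 -64.893] q [ 18.799  15.265  -0.488   0.002 -74.288   6.307]
[ 0.001  0.    -0.529] [-9.49  2.5  -0.98]
[ 0.001  0.    -0.529] [-9.49  2.49  3.42]
```

>>> play_rows([
  [[0,0,0,0,0,-1.5,5],[0,0,-0.529,-9.5,2.5,-1.5,5],[0,0,-0.529,-9.5,2.5,-1.5,5],[0,0,-0.529,-9.5,2.5,-1.5,5],[0,0,-0.529,-9.5,2.5,-1.5,5],[0,0,-0.529,-9.5,2.5,-1.5,5],[0,0,-0.529,-9.5,2.5,-1.5,5],[0,0,-0.529,-9.5,2.5,-1.5,5]],
])

```text
clock: 5.5
tool_pos: [0.5702, 0.0899, 0.2559]
orientation: [-180.0, -0.0, -34.5]
force: [-0.1, 0.4, -0.1]
opening: 0.0489
gripper_force: 0.0
```

>>> play_rows([
  [[0,0,0,0,0,1,5],[0,0,0,0,0,2,5],[0,0,0,0,0,3,5],[0,0,0,0,0,4,5],[0,0,0,0,0,4.9,5],[0,0,0,0,0,4.9,5]],
])

```text
clock: 6.0
tool_pos: [0.5691, 0.0889, 0.2037]
orientation: [179.8, 0.1, -34.5]
force: [0.3, 0.8, -0.9]
opening: 0.0505
gripper_force: 0.0
```

>>> play_rows([
  [[0,0,0,0,0,0,3],[0,0,0,0,0,0,1],[0,0,0,0,0,0,0.5],[0,0,0,0,0,0,0.5],[0,0,0,0,0,0,0.5],[0,0,0,0,0,0,0.5],[0,0,0,0,0,0,0.5],[0,0,0,0,0,0,0.5]],
])

```text
clock: 6.67
tool_pos: [0.57, 0.0889, 0.2066]
orientation: [179.9, 0.0, -34.5]
force: [-2.1, -2.3, 0.1]
opening: 0.0108
gripper_force: 30.0
```

Gripped (30 N, about 11 mm). Next is the swing.

>>> play_rows([
  [[0,0,0.03,0.6,0,0,0.5],[0,0,0.08,1.5,0.06,0,0.5],[0,0,0.14,2.6,0.18,0,0.5],[0,0,0.21,3.9,0.41,0,0.5],[0,0,0.29,5.4,0.79,0,0.5],[0,0,0.37,6.8,1.28,0,0.5],[0,0,0.45,8.2,1.88,0,0.5],[0,0,0.52,9.35,2.49,0,0.5]],
])

```text
clock: 7.33
tool_pos: [0.6337, 0.0151, 0.2062]
orientation: [179.9, 0.0, -64.6]
force: [-2.8, 0.3, -0.8]
opening: 0.0109
gripper_force: 30.0
```

```bash
python3 - <<'E'
from fit import *
np.set_printoptions(precision=3,suppress=True)
o=ctrl.get_obs();print(o["opening"],o["gripper_force"],o["force"],o["moment"])
def arc2(S,T,f=(.464,-.066)):
    rows([tuple(bar(f,np.radians(s),t)-[0,0,.053])+(s-90,) for s,t in zip(S,T)])
arc2([25,20,15,10,5,0,-5,-10,-15],[.505]*9)
E
```

```text
0.010885555193892716 30.009386837482452 [-2.804  0.336 -0.782] [-0.021  1.281  0.037]
t 7.3333 [0.634 0.015 0.206] [179.929   0.027 -64.601] q [ 18.962  16.264  -3.522  -0.02  -70.288   6.443]
[0.001 0.    0.007] [ 0.18 -0.01  0.02]
[0.001 0.    0.094] [1.82 0.07 0.02]
[0.001 0.    0.181] [3.44 0.3  0.02]
[0.001 0.    0.269] [5.04 0.66 0.02]
[0.001 0.    0.356] [6.6  1.17 0.02]
[0.001 0.    0.443] [8.12 1.81 0.02]
[0.001 0.    0.531] [9.57 2.57 0.02]
[0.001 0.    0.618] [10.94  3.46  0.02]
[0.001 0.    0.705] [12.24  4.47  0.02]
```

>>> play_rows([
  [[0,0,0.07,1.4,0.05,0,0.5],[0,0,0.16,3.1,0.24,0,0.5],[0,0,0.25,4.7,0.58,0,0.5],[0,0,0.34,6.3,1.07,0,0.5],[0,0,0.43,7.9,1.7,0,0.5],[0,0,0.52,9.4,2.47,0,0.5],[0,0,0.61,10.8,3.37,0,0.5],[0,0,0.7,12.15,4.41,0,0.5]],
])

```text
clock: 8.0
tool_pos: [0.6465, -0.1133, 0.2061]
orientation: [180.0, 0.0, -104.7]
force: [-2.0, 1.7, -1.4]
opening: 0.0108
gripper_force: 30.0
```

```bash
cat >> fit.py <<'E'
def arc2(S,T,f=(.464,-.066)):
    rows([tuple(bar(f,np.radians(s),t)-[0,0,.053])+(s-90,) for s,t in zip(S,T)])
E
python3 - <<'E'
from fit import *
np.set_printoptions(precision=3,suppress=True)
o=ctrl.get_obs();print(o["opening"],o["force"],o["moment"])
arc2([-15,-20,-25,-30,-35,-40,-45,-50.9],[.505]*8)
E
```

```text
0.010767876382950825 [-2.007  1.683 -1.359] [0.655 0.915 0.037]
t 8.0 [ 0.647 -0.113  0.206] [ 179.957    0.025 -104.717] q [  7.028  18.365  -0.56   -0.041 -71.106 -21.731]
[0.001 0.    0.005] [0.16 0.04 0.01]
[0.001 0.    0.092] [1.8  0.12 0.01]
[0.001 0.    0.179] [3.42 0.34 0.01]
[0.001 0.    0.267] [5.03 0.7  0.01]
[0.001 0.    0.354] [6.59 1.21 0.01]
[0.001 0.    0.441] [8.1  1.84 0.01]
[0.001 0.    0.529] [9.55 2.61 0.01]
[0.001 0.    0.632] [11.17  3.67  0.01]
```

>>> play_rows([
  [[0,0,0.09,1.75,0.1,0,0.5],[0,0,0.18,3.4,0.32,0,0.5],[0,0,0.27,5.05,0.7,0,0.5],[0,0,0.36,6.6,1.22,0,0.5],[0,0,0.44,8.1,1.83,0,0.5],[0,0,0.53,9.55,2.6,0,0.5],[0,0,0.63,11.15,3.65,0,0.5],[0,0,0.63,11.15,3.65,0,0.5]],
])

```text
clock: 8.67
tool_pos: [0.582, -0.2134, 0.2068]
orientation: [-180.0, 0.0, -141.0]
force: [-1.0, -1.6, -2.8]
opening: 0.011
gripper_force: 30.0
```

```bash
python3 - <<'E'
from fit import *
np.set_printoptions(precision=3,suppress=True)
o=ctrl.get_obs();print(o["opening"],o["force"],o["moment"])
arc2([-50.9]*9,np.append(np.arange(.505,0,-.07),0))
E
```

```text
0.011039091946391223 [-1.035 -1.564 -2.843] [-0.451  0.187 -0.009]
t 8.6667 [ 0.582 -0.213  0.207] [-179.995    0.026 -140.983] q [ -2.117  14.867  -5.355  -0.014 -69.755 -48.861]
[-0.     0.    -0.001] [-0.13  0.06  0.08]
[-0.     0.    -0.001] [-0.13 -0.62  1.42]
[-0.     0.    -0.001] [-0.13 -1.2   2.81]
[-0.     0.    -0.001] [-0.13 -1.69  4.23]
[-0.     0.    -0.001] [-0.13 -2.08  5.69]
[-0.     0.    -0.001] [-0.13 -2.36  7.16]
[-0.     0.    -0.001] [-0.13 -2.54  8.66]
[-0.     0.    -0.001] [-0.13 -2.62 10.16]
[-0.     0.    -0.001] [-0.13 -2.62 10.48]
```

>>> play_rows([
  [[0,0,0,0,-0.35,0.7,0.5],[0,0,0,0,-0.75,1.6,0.5],[0,0,0,0,-1.26,2.8,0.5],[0,0,0,0,-1.75,4.2,0.5],[0,0,0,0,-2.14,5.65,0.5],[0,0,0,0,-2.42,7.1,0.5],[0,0,0,0,-2.6,8.6,0.5],[0,0,0,0,-2.65,9.4,0.5]],
])

```text
clock: 9.33
tool_pos: [0.6007, -0.2321, 0.1096]
orientation: [179.9, -0.1, -140.4]
force: [-0.1, 0.8, 2.5]
opening: 0.011
gripper_force: 30.0
```

>>> play_rows([
  [[0,0,0,0,-0.03,0.6,0.5],[0,0,0,0,-0.03,1.05,0.5],[0,0,0,0,-0.03,1.05,0.5],[0,0,0,0,-0.03,1.05,0.5]],
])

```text
clock: 9.67
tool_pos: [0.6007, -0.2321, 0.1019]
orientation: [180.0, 0.0, -140.5]
force: [1.5, -0.8, -2.2]
opening: 0.0108
gripper_force: 30.0
```

```bash
python3 - <<'E'
from fit import *
np.set_printoptions(precision=3,suppress=True)
o=ctrl.get_obs();print(o["opening"],o["gripper_force"],o["force"],o["moment"])
arc2([-50.9],[0])
p=ctrl.snapshot("top");s=ctrl.snapshot("scene")
cv2.imwrite("pics/e.png",np.vstack([p["color"][120:310,200:500],s["color"][110:300,180:480]])[:,:,::-1].repeat(1,0))
im=cv2.imread("pics/e.png");cv2.imwrite("pics/e.png",cv2.resize(im,(474,600)))
E
```

```text
0.010752359069749218 30.006301403045654 [ 1.503 -0.839 -2.187] [-0.218 -0.515  0.038]
t 9.6667 [ 0.601 -0.232  0.102] [ 180.       0.012 -140.467] q [ -3.805  21.474 -10.218  -0.01  -58.3   -46.657]
[0.    0.    0.008] [ 0.13  0.01 -0.01]
```

View pics/e.png

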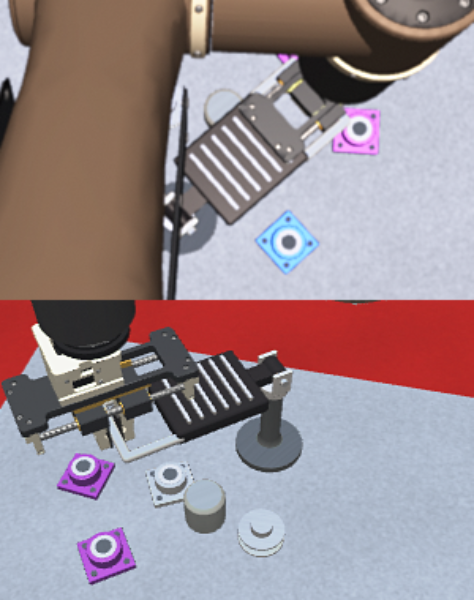

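The head is level above the grey bearing, seen undisturbed in the lower (scene) half at (170,480). I'll release and rise, then verify the result from the wrist and outside cameras.

>>> play_rows([
  [[0,0,0,0,0,0,4],[0,0,0,0,0,0,4],[0,0,0,0,0,0,4],[0,0,0,0,0,0,4],[0,0,0,0,0,0,4],[0,0,0,0,0,-1,4],[0,0,0,0,0,-3,4],[0,0,0,0,0,-6,4]],
])

```text
clock: 10.43
tool_pos: [0.5987, -0.2319, 0.1609]
orientation: [179.8, -0.2, -140.5]
force: [-0.1, -0.7, -0.9]
opening: 0.0398
gripper_force: 0.0
```

>>> play_rows([
  [[0,0,0,0,0,-4,4],[0,0,0,0,0,-8,4],[0,0,0,0,0,-12,4],[0,0,0,0,-6,-14,4],[0,0,0,0,-10,-14,4],[0,0,0,0,-14,-14,4],[0,0,0,0,-14,-14,4],[0,0,0,0,-14,-14,4]],
])

```text
clock: 11.1
tool_pos: [0.6905, -0.3432, 0.3]
orientation: [179.9, -0.1, -140.6]
force: [0.3, 0.9, -2.1]
opening: 0.0399
gripper_force: 0.0
```

```bash
python3 - <<'E'
from fit import *
np.set_printoptions(precision=3,suppress=True)
o=ctrl.get_obs();print(o["clock"],o["tool_pos"],o["opening"],o["force"])
p=snap("top");s=snap("scene");pickle.dump({"top":p,"scene":s},open("P3.pkl","wb"))
im=[]
for q,(a,b) in((p,(110,230)),(s,(110,180))):
    c=q["color"].copy()
    for X in [bar((.464,-.066),np.radians(-50.9),0,y) for y in(-.045,0,.045)]:
        cv2.circle(c,tuple(int(round(v)) for v in proj(q,X)),2,(0,255,0),-1)
    im.append(cv2.resize(c[a:a+150,b:b+260],(520,300),interpolation=2))
cv2.imwrite("pics/e2.png",np.vstack(im)[:,:,::-1])
E
```

```text
11.1 [ 0.69  -0.343  0.3  ] 0.03994701513489453 [ 0.264  0.899 -2.105]
```

View pics/e2.png

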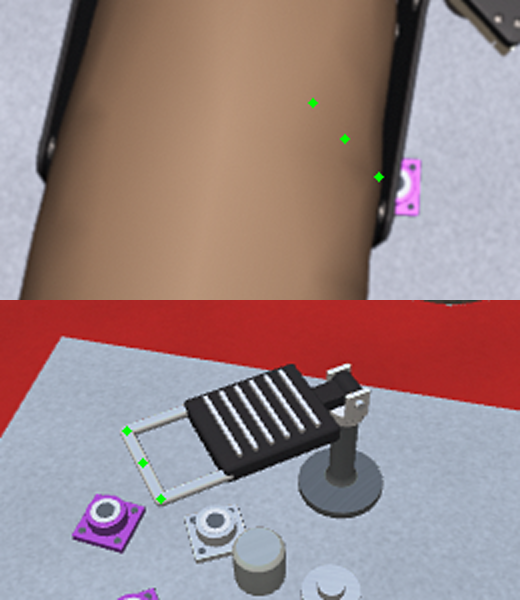

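The predicted level-bar points lie on the real bar in the scene view at (127,431), (143,463) and (161,498). The bearing is unmoved and the hand is clear, so I'm handing in.

```bash
python3 -c "
from plant import ctrl
print(ctrl.close_job())"
```

```text
the job is handed in; nothing more can be done
None
```

I swung the lamp head over the square-flanged bearing, brought it down to level, let go and handed the job in at about 11 s. The last picture shows the bearing where it lay and the gripper clear; no verdict came back. My first grasp closed above the bar without moving the lamp; the second held.

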